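Clamp the alarm clock in its repair holder

TASK

Get the alarm clock held for repair: push the yellow-tipped steel clamp strap round with a finger until it lies right over the clock, home against its stop pin, and then push the red cam lever fully down so that the pad clamps the clock. Leave the clock lying in its nest and do not disturb the other things on the bench; nothing has to be picked up.

Things in the scene. Friction and masses are not known exactly. Their poses are not given: they have to be found in the camera images.
- holder: blue clock holder fixed to the bench, a plate 185 x 140 x 15 mm with four black nest blocks (14 mm high) round the clock. Origin: on the bench surface, under the centre of the nest. Its x axis points from the nest to the pivot post; the plate spans x -80..+105 mm, y -70..+70 mm. A steel stop pin 11 mm thick stands at x -64, y -18 mm, top 82 mm above the bench
- pivot (a point): point on the vertical axis of the strap's pivot post (steel, 24 mm thick), on the strap's upper face, 74 mm above the bench, at x +75 mm in the holder's frame. A dark nut 18 mm wide stands 6 mm above it. The strap is a steel bar 24 mm wide and 8 mm thick, its underside 66 mm above the bench, reaching 138 mm from this axis
- strap (a joint): swing of the clamp strap about the vertical pivot axis, rad. 0 = home: over the clock against the stop pin, the strap pointing from the pivot along the holder's -x. Larger = swung out towards the holder's +y side (clockwise seen from above), at most 1.6; it starts at 0.9 to 1.4. A stiff hinge: it stays where it is left and needs about 1 to 2 N at the tab
- tab_top (a point): middle of the top edge of the strap's upturned, yellow-capped tab at its free end, 134 mm from the pivot axis. The tab is 8 mm thick along the strap, 24 mm wide across it, and rises from the strap to 106 mm above the bench: a place to push the strap sideways
- cam (a joint): turn of the cam lever on its hinge on top of the strap, rad. 0 = fully raised (lever 1.1 rad above level), 1.1 = fully down (level) at its end stop; it starts at 0 to 0.25. The lever points from its hinge back towards the pivot and goes down towards it, about a level axis square to the strap. It stays where it is left; 4 to 8 N is needed 45 mm from the hinge, most at the end. It drives the pad down 5 mm in all
- lever_hinge (a point): middle of the cam lever's hinge axis, on the strap's centre line 75 mm from the pivot axis, 84 mm above the bench
- cam_tip (a point): end of the red-gripped cam lever, on its centre line, 62 mm from its hinge. The lever is 14 mm wide and 9 mm thick; fully down, its top face is about 88 mm above the bench
- pad: black rubber pad 18 mm across under the strap, beneath the cam lever's hinge, 75 mm from the pivot axis; origin at the centre of its underside. With the lever raised it passes 2.9 to 4 mm above the clock's back; with the lever down it presses on it
- clock: green twin-bell alarm clock 80 mm across and 40 mm thick, 0.35 kg, lying loose on its face in the nest with its steel back up, 55 mm above the bench; two brass bells and two brass feet stick out at its rim, to 61 mm from its centre. Origin: centre of its underside. It must stay in place
- tin: bystander: yellow round tin, 54 mm across, 30 mm high, near the holder's +y side; origin at the centre of its underside
- oil: bystander: small amber oil bottle, 28 mm across, 55 mm high; origin at the centre of its underside
- beaker: bystander: red plastic beaker, 72 mm across, 80 mm high; origin at the centre of its underside
- screwdriver: bystander: screwdriver about 150 mm long lying on the bench, under 35 mm high; origin on its underside, its x axis along it towards the tip
- dish: bystander: white dish, 100 mm across, 35 mm high; origin at the centre of its underside
- jar: bystander: glass jar with a brass cap, 48 mm across, 60 mm high; origin at the centre of its underside
- bezel: bystander: brass bezel ring, 84 mm across, 8 mm high, flat on the bench; origin at the centre of its underside
Not all that is in view belongs to the job. Leave any turquoise look-alike of the clock alone.

How it is judged:
On the way, in this order (a step that is already met when the one before it is completed fails the run):
1. the strap is home over the clock while the cam lever is still raised (value of joint strap below 0.07 rad and value of joint cam below 0.5 rad), for 0.2 s.
2. the cam lever is fully down with the strap home (value of joint cam above 1 rad and value of joint strap below 0.07 rad), for 0.2 s.
At the end, for the whole second after the job is handed in: the strap is within 0.07 rad (4 degrees) of home, the cam lever within 0.1 rad of fully down, the pad presses on the clock with more than 1 N, and the clock lies at rest in its nest, centred within 6 mm and not raised by 4 mm (all of step 2 and contact force between pad and clock above 1 N and z of clock in the frame of holder below 0.019 m and horizontal distance between clock and holder below 0.006 m and linear speed of clock below 0.02 m/s); the robot touches nothing.
It fails at once if the cam lever is pushed down before the strap is over the clock (value of joint cam above 0.6 rad and value of joint strap above 0.15 rad).
It fails at once if the clock is lifted or shifted by more than 10 mm (distance of clock from where it was at the start of the episode above 0.01 m).
It fails at once if one of the other things on the bench is lifted, carried or pushed by more than 15 mm (distance of any of tin, oil, beaker, screwdriver, dish, jar, bezel from where it was at the start of the episode above 0.015 m).
It also fails if it takes over 48 s, if anything falls off the work surface, if the arm or the gripper's body presses on something with over 40 N, if the wrist force passes 120 N, or if a joint passes its speed limit or range.

ROBOT

A 6-joint arm with a two-finger parallel gripper is mounted at the origin on the work surface. World frame = base frame: x ahead of the robot, y to its left, z up, the work surface at z = 0. Lengths are in m, angles in rad, forces in N, time in s.
With the tool pointing down it reaches from about 0.35 to 0.925 m from the base axis. Payload 6.4 kg.
Tool frame: the origin (TCP) lies midway between the tips of the shut fingers; the grasp point (between the pads) lies 19 mm behind it; z points along the fingers, y is the line along which they close (so a half turn about z gives the same grasp; the last joint's range is limited). The gripper opens to 94 mm and grips with 3 to 60 N. Pads are 16 mm wide; open, the fingers measure 119 mm over their backs; the gripper's body (75 mm by 177 mm) begins 78 mm behind the grasp point.
Start: joints at [1.156, 0.245, 1.558, -0, 1.339, -0.174], TCP at [0.155, 0.631, 0.205] pointing down, gripper open.
Joint ranges: [-3.13, 3.13], [-1.02, 2.26], [0.13, 2.54], [-0.95, 4.09], [0.21, 2.88], [-2.74, 2.74]. Speed limits (rad/s): [2.57, 2.57, 3.14, 3.14, 3.14, 3.14].

INTERFACE

Orientations are given as a rotation vector (axis times angle).
In Python, from workcell import ctrl gives the robot as it stands.
- The arm moves only by the tool arm_command, never from a script. Its argument "increments" is a list of rows, each an object with "rotation": the turn, a rotation vector about the tool's x, y, z in degrees, a list of three; "translation": the shift along the tool's x, y, z in m, a list of three; "claw": the finger opening in m, from 0 to 0.094. A call has 1 to 5 rows; each row is the pose to reach, as a shift and turn from the pose commanded when the call began, along the tool's axes at that moment; what a row does not reach only later rows make up. A row lasts 1/10 s, in which the tool goes at most 50 mm and 8.59 degrees, less where a joint would pass 70% of its speed; a pose out of reach is approached as far as the arm can. A call with a gripper value outside its range is refused whole. The fingers move at their own pace and stop on an object; the grip force is fixed at half the most. Time passes only in rows, so rows that repeat a pose let the fingers close. It gives the time, the measured TCP pose, the force, the opening and the grip force at its end, in the units of the state.
- ctrl.sense(): the state, without advancing time (a new reading comes with each control period).
- ctrl.get_image(name): name is "scene" or "top" or "wrist"; returns a dict with "img" (420x560x3 uint8, red, green, blue), "z_map" (420x560 float32, m along the optical axis (not along the pixel's ray), 0 where there is no reading), "intrinsics" (3x3 intrinsics, pixels), "view" (4x4, takes a point from world to camera coordinates); the wrist camera has in their place "T_tool_cam" (4x4, takes a point from camera to tool coordinates, whose origin is the TCP and whose axes are the flange's). Camera axes: x right, y down, z forward; pixel columns grow to the right and rows downward; lengths in m; the calibration is good to about 2 mm. A picture is of the moment at which its call begins: read the wrist's pose just before it.
- ctrl.close_job(): hands the job in; it is judged then, once.
Trained networks look in the newest picture that a camera, given by its name, has taken for a name from the list of things; names that differ only in an ending like _2 or _b are one class to them, and where a whole thing is asked for, a point or a joint stands for the part that bears it (a point fixed in the world has none). Each returns a list of dicts, best first, with "confidence" (0 to 1); they miss things now and then, are a little off and sometimes report something else, mostly with a low value. They report only what shows in the picture. A call takes as long as a camera call. They do not tell look-alikes from the thing itself.
- ctrl.boxes_of(camera, thing): "extent" ([centre column, centre row, width, height] in pixels, round what is visible of it).
- ctrl.masks_of(camera, thing): "pixels" (420x560 bool, what is visible of it) and "extent" ([centre column, centre row, width, height] in pixels, round what is visible of it).
The state is a dict: "time": time; "qpos": joint angles; "qd": joint speeds; "effort": joint torques, N m; "tcp_pos": TCP position; "orientation": TCP orientation; "force": force on the tool from outside, world axes, zero at the start; "torque": the same for the moment, N m; "gripper_width": finger opening in m; "finger_force": force on a finger pad.
Only numpy, scipy, OpenCV 4.12 (cv2) and the standard library are available. Lean on these libraries where they do the work, as an engineer would, in place of code of your own. Each camera call takes 0.05 s, during which the arm holds its last target. There are 200 camera calls.

## Working session

There is one attempt and no reset: what is moved stays moved. The work goes in short steps, Python scripts to look and compute and a tool call to move; the robot and the scene stay as the last step left them, time stands still between calls to the robot, and variables do not carry over. Pictures are saved under pics/ and viewed, at most 10 in all, crops included, and the job is handed in when it is done.

Besides the shell and the picture viewer there is one more tool, called after "Request:" by a JSON object that holds its "op" and its "data". arm_command: Moves the arm, as the interface text tells. Its arguments: {"type":"object","properties":{"increments":{"type":"array","items":{"type":"object","properties":{"rotation":{"type":"array","items":{"type":"number"}},"translation":{"type":"array","items":{"type":"number"}},"claw":{"type":"number"}}}}},"required":["increments"]}

```bash
mkdir -p pics
cat > h.py <<'E'
import numpy as np, cv2
from workcell import ctrl
from scipy.spatial.transform import Rotation as R
def cloud(d):
    K=d["intrinsics"];z=d["z_map"];v,u=np.indices(z.shape)
    P=np.stack([(u-K[0,2])/K[0,0]*z,(v-K[1,2])/K[1,1]*z,z],-1)
    M=np.linalg.inv(d["view"])
    W=P@M[:3,:3].T+M[:3,3]; W[z<=0]=np.nan
    return W
E
python3 - <<'E'
from h import *
s=ctrl.sense();print(s["tcp_pos"],s["orientation"],s["time"])
ims=[]
for c in ("scene","top"):
    d=ctrl.get_image(c);W=cloud(d);ims.append(d["img"])
    for n in ("holder","strap","tab_top","cam","clock","tin","oil","beaker","screwdriver","dish","jar","bezel"):
        for m in ctrl.masks_of(c,n)[:2]:
            p=W[m["pixels"]];p=p[~np.isnan(p[:,0])]
            if len(p): print(c,n,round(m["confidence"],2),np.round(m["extent"]),np.median(p,0).round(3),p.min(0).round(3),p.max(0).round(3))
    cv2.imwrite(f"pics/{c}.png",d["img"][...,::-1])
E
```

```text
[0.15476829 0.63068663 0.20436572] [-3.77236909e-01 -3.11831121e+00  2.87540068e-03] 0.0
scene holder 0.76 [297. 242.  89.  93.] [ 0.599 -0.013  0.016] [ 0.457 -0.102 -0.005] [0.674 0.153 0.14 ]
scene strap 0.78 [321. 222.  19.  62.] [0.587 0.043 0.075] [ 0.526 -0.011  0.014] [0.646 0.103 0.14 ]
scene tab_top 0.75 [255. 256.  10.  17.] [ 0.567 -0.128  0.033] [ 0.552 -0.139  0.006] [ 0.575 -0.114  0.057]
scene tab_top 0.67 [321. 222.  27.  62.] [0.587 0.044 0.075] [ 0.521 -0.013  0.014] [0.645 0.105 0.14 ]
scene cam 0.57 [324. 217.  10.  11.] [0.584 0.045 0.095] [0.556 0.027 0.072] [0.604 0.07  0.14 ]
scene clock 0.78 [293. 233.  36.  39.] [ 0.564 -0.019  0.054] [ 0.489 -0.063  0.013] [0.597 0.035 0.062]
scene clock 0.77 [208. 191.  37.  28.] [ 0.33  -0.139  0.038] [ 0.242 -0.193 -0.005] [ 0.364 -0.085  0.048]
scene tin 0.69 [338. 216.  20.  22.] [0.557 0.122 0.029] [ 0.525  0.1   -0.002] [0.577 0.15  0.035]
scene oil 0.58 [256. 257.   9.  17.] [ 0.567 -0.128  0.033] [ 0.552 -0.14   0.006] [ 0.575 -0.112  0.057]
scene beaker 0.83 [275. 288.  39.  42.] [ 0.661 -0.12   0.049] [ 0.599 -0
[... 1566 characters left out ...]
0.66 [308. 160.  23.  22.] [ 0.684 -0.124  0.038] [ 0.637 -0.163 -0.006] [ 0.732 -0.087  0.087]
top screwdriver 0.52 [263. 242.  42.  18.] [ 0.43  -0.019  0.022] [ 0.409 -0.056 -0.003] [0.451 0.077 0.036]
top dish 0.74 [156. 170.  34.  30.] [0.649 0.352 0.016] [ 0.597  0.298 -0.009] [0.691 0.398 0.042]
top dish 0.2 [251. 186.  42.  36.] [0.58  0.046 0.077] [ 0.523 -0.009  0.013] [0.638 0.105 0.138]
top jar 0.73 [227. 201.  18.  20.] [0.549 0.127 0.029] [ 0.524  0.101 -0.004] [0.578 0.152 0.11 ]
top jar 0.57 [140. 226.  18.  16.] [0.457 0.388 0.057] [0.438 0.371 0.01 ] [0.479 0.416 0.07 ]
top bezel 0.64 [403. 225.  23.  22.] [ 0.486 -0.432  0.007] [ 0.444 -0.465 -0.006] [ 0.521 -0.378  0.019]
```

View pics/scene.png

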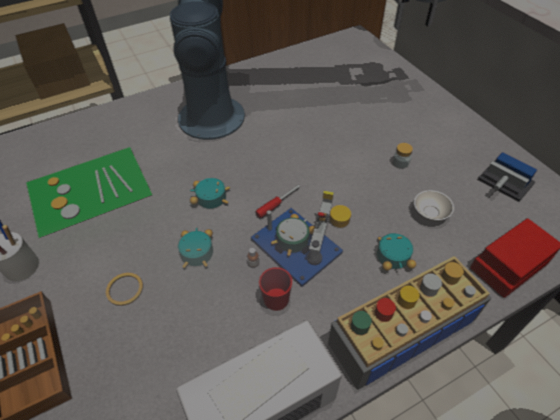

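View pics/top.png

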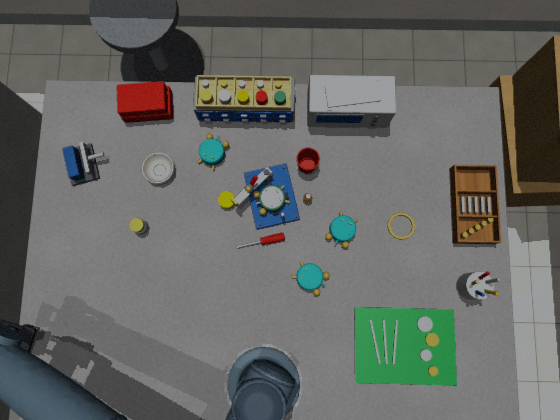

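Run:
```python
from h import *
A=[];C=[]
for c in ("scene","top"):
    d=ctrl.get_image(c);W=cloud(d)
    A.append(W.reshape(-1,3));C.append(d["img"].reshape(-1,3))
    for col,f in (("blue",lambda r,g,b,z:(b>90)&(b>2*r)&(b>1.4*g)&(abs(z-.015)<.006)),
                  ("yellow",lambda r,g,b,z:(r>110)&(g>90)&(b<.5*g)&(z>.07)),
                  ("hi",lambda r,g,b,z:(z>.068)),
                  ("red",lambda r,g,b,z:(r>90)&(g<.4*r)&(z>.075))):
        a=A[-1];i=C[-1].astype(int)
        m=(abs(a[:,0]-.57)<.13)&(a[:,1]>-.085)&(a[:,1]<.13)&f(i[:,0],i[:,1],i[:,2],a[:,2])
        p=a[m]
        if len(p)<4: print(c,col,len(p));continue
        print(c,col,len(p),p.mean(0).round(4),p.max(0).round(3),p.min(0).round(3),cv2.minAreaRect((p[:,:2]*1000).astype(np.float32)))
        if col=="hi":
            for q in sorted(p.tolist())[::3]: print(np.round(q,3),end=" ")
            print()
    r=d["img"][130:330,150:430] if c=="scene" else d["img"][120:270,180:380]
    cv2.imwrite(f"pics/c_{c}.png",cv2.resize(r,None,fx=2.8,fy=2.8,interpolation=cv2.INTER_CUBIC)[...,::-1])
```

```text
scene blue 188 [ 0.5004 -0.0201  0.0146] [0.67 0.06 0.02] [ 0.471 -0.079  0.01 ] ((568.1704711914062, -5.4084320068359375), (186.67861938476562, 123.40608215332031), 8.59005355834961)
scene yellow 21 [0.5326 0.0971 0.1057] [0.54  0.105 0.108] [0.525 0.09  0.103] ((532.60888671875, 96.83553314208984), (20.04668426513672, 6.481003761291504), 46.82965850830078)
scene hi 669 [0.5784 0.0439 0.0815] [0.647 0.105 0.139] [ 0.495 -0.054  0.068] ((542.4293212890625, 2.5009002685546875), (144.2203369140625, 153.09866333007812), 45.95515060424805)
[ 0.495 -0.047  0.08 ] [ 0.497 -0.045  0.082] [ 0.497 -0.054  0.076] [ 0.499 -0.052  0.073] [ 0.499 -0.047  0.082] [ 0.502 -0.053  0.08 ] [ 0.502 -0.048  0.07 ] [ 0.502 -0.051  0.072] [ 0.502 -0.046  0.08 ] [ 0.505 -0.047  0.072] [0.523 0.089 0.106] [0.525 0.085 0.096] [0.525 0.086 0.077] [0.526 0.087 0.107] [0.526 0.087 0.104] [0.527 0.085 0.076] [0.528 0.089 0.104] [0.528 0.091 0.106] [0.528 0.09  0.081] [0.529 0.089 0.09 ] [0.529 0.096 0.108] [0.529 0.089 0.079] [0.53  0.088 0.096] [0.53  0.092 0.071] [0.531 0.089 0.073] [0.531 0.09  0.103] [0.531 0
[... 7039 characters left out ...]
0.006 0.072] [0.616 0.009 0.082] [0.618 0.027 0.075] [0.618 0.006 0.074] [ 0.619 -0.     0.085] [ 0.621 -0.006  0.079] [ 0.621 -0.     0.088] [0.622 0.009 0.072] [0.622 0.022 0.069] [0.623 0.021 0.077] [0.624 0.012 0.074] [0.625 0.019 0.073] [0.626 0.003 0.08 ] [0.627 0.006 0.077] [0.628 0.013 0.071] [0.629 0.006 0.082] [0.629 0.003 0.082] [ 0.63  -0.012  0.077] [0.632 0.013 0.07 ] [0.633 0.    0.08 ] [0.634 0.007 0.073] [0.634 0.013 0.072] [0.636 0.    0.079] [0.636 0.003 0.077] [0.64  0.    0.076] [0.643 0.004 0.074] 
top red 36 [0.5911 0.039  0.1238] [0.604 0.049 0.139] [0.579 0.027 0.104] ((592.1444702148438, 39.0914421081543), (12.029292106628418, 24.689632415771484), 47.34583282470703)
```

View pics/c_top.png

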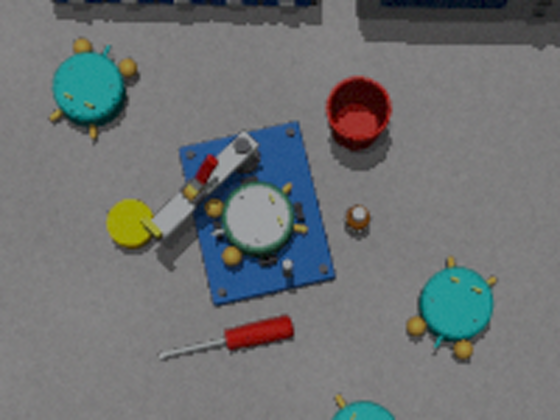

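The top crop shows the strap running from the pivot (about 245,145) to the tab beside the tin (about 150,228). The stop pin is at about (287,266).

From that: pivot (0.628, 0.0025), holder yaw about 14°, and strap at about 1.02 rad. I'm moving to the outer side of the tab.

Request:
{"op": "arm_command", "data": {"increments": [{"translation": [-0.514,-0.395,0],"rotation": [0,0,0],"claw": 0.0},{"translation": [-0.514,-0.395,0],"rotation": [0,0,7],"claw": 0.0},{"translation": [-0.514,-0.395,0],"rotation": [0,0,14],"claw": 0.0},{"translation": [-0.514,-0.395,0],"rotation": [0,0,22],"claw": 0.0},{"translation": [-0.514,-0.395,0],"rotation": [0,0,30],"claw": 0.0}]}}

```text
time: 1.9
tcp_pos: [0.3121, 0.4345, 0.2057]
orientation: [1.179, 2.911, 0.001]
force: [-0.4, 0.6, 0.4]
gripper_width: 0.0575
finger_force: 0.0
```

```bash
cat >> h.py <<'E'
piv=np.array([.6283,.0025]);yaw=np.radians(14.)
def go(wp,yang=None,z=None):
    """wp: list of (x,y,z,tool-y world angle deg); prints rows from present pose (commanded~measured)"""
    s=ctrl.sense();Rt=R.from_rotvec(s["orientation"]);p=np.array(s["tcp_pos"])
    for x,y,z,a in wp:
        a=np.radians(a);ya=np.array([np.cos(a),np.sin(a),0]);za=np.array([0,0,-1.]);
        T=R.from_matrix(np.stack([np.cross(ya,za),ya,za],1))
        print((Rt.inv().apply(np.array([x,y,z])-p)).round(4).tolist(),np.degrees((Rt.inv()*T).as_rotvec()).round(1).tolist())
    print("now",p.round(4),np.round(s["force"],1),s["time"])
def tabside(phi,off,z=.084,r=.134):  # phi strap swing (deg); off from centre line, outer side
    f=np.pi+yaw-np.radians(phi);d=np.array([np.cos(f),np.sin(f)]);t=np.array([-d[1],d[0]])
    q=piv+r*d-off*t
    return (*q,z,np.degrees(f)-90)
def lev(th,r=.048,a=.008,dz=0):
    d=np.array([np.cos(yaw),np.sin(yaw)]);h=piv-.075*d
    rr=r*np.cos(th)-.0045*np.sin(th)-a;z=.084+r*np.sin(th)+.0045*np.cos(th)+dz
    return (*(h+rr*d),z,104)
E
python3 -c "
from h import *
go([(*tabside(58.5,.042)[:2],.2,tabside(58.5,.04)[3])])"
```

```text
[-0.394, -0.0472, 0.0057] [0.0, 0.0, 0.4]
now [0.3121 0.4345 0.2057] [-0.4  0.6  0.4] 1.9
```

Request:
{"op": "arm_command", "data": {"increments": [{"translation": [-0.394,-0.047,0.005],"rotation": [0,0,0],"claw": 0},{"translation": [-0.394,-0.047,0.005],"rotation": [0,0,0],"claw": 0},{"translation": [-0.394,-0.047,0.005],"rotation": [0,0,0],"claw": 0},{"translation": [-0.394,-0.047,0.005],"rotation": [0,0,0],"claw": 0},{"translation": [-0.394,-0.047,0.005],"rotation": [0,0,0],"claw": 0}]}}

```text
time: 2.4
tcp_pos: [0.4709, 0.2411, 0.2027]
orientation: [1.172, 2.914, 0.001]
force: [0.1, 0.7, -0.4]
gripper_width: 0.0174
finger_force: 0.0
```

```bash
python3 -c "
from h import *
go([(*tabside(58.5,.042)[:2],.2,tabside(58.5,.04)[3])])"
```

```text
[-0.1453, -0.0197, 0.0027] [0.0, 0.0, 0.7]
now [0.4709 0.2411 0.2027] [ 0.1  0.7 -0.4] 2.4
```

Request:
{"op": "arm_command", "data": {"increments": [{"translation": [-0.145,-0.02,0.003],"rotation": [0,0,0],"claw": 0},{"translation": [-0.145,-0.02,0.003],"rotation": [0,0,0],"claw": 0},{"translation": [-0.145,-0.02,0.003],"rotation": [0,0,0],"claw": 0},{"translation": [-0.145,-0.02,0.003],"rotation": [0,0,0],"claw": 0},{"translation": [-0.145,-0.02,0.003],"rotation": [0,0,0],"claw": 0}]}}

```text
time: 2.9
tcp_pos: [0.5608, 0.1275, 0.1991]
orientation: [-1.174, -2.913, -0.0]
force: [-1.3, 0.4, 0.3]
gripper_width: 0.0006
finger_force: 0.0
```

```bash
python3 -c "
from h import *
go([tabside(58.5,.042),tabside(50,.0245)])"
```

```text
[-0.0019, 0.0001, 0.1151] [-0.0, -0.0, 0.6]
[0.0007, -0.0374, 0.1151] [-0.0, -0.0, -7.9]
now [0.5608 0.1275 0.1991] [-1.3  0.4  0.3] 2.9
```

Request:
{"op": "arm_command", "data": {"increments": [{"translation": [-0.002,0,0.05],"rotation": [0,0,0],"claw": 0},{"translation": [-0.002,0,0.09],"rotation": [0,0,0],"claw": 0},{"translation": [-0.002,0,0.115],"rotation": [0,0,0],"claw": 0},{"translation": [-0.002,0,0.115],"rotation": [0,0,0],"claw": 0},{"translation": [-0.002,0,0.115],"rotation": [0,0,0],"claw": 0}]}}

```text
time: 3.4
tcp_pos: [0.5619, 0.1279, 0.085]
orientation: [1.169, 2.916, 0.0]
force: [0.9, 0.4, 1.0]
gripper_width: 0.0001
finger_force: 0.0
```

```bash
python3 -c "
from h import *
go([tabside(a,.0245) for a in (58.5,53,48,43,38,33,28,23,18,13)])"
```

```text
[-0.001, -0.0184, 0.001] [0.0, 0.0, 0.8]
[0.0009, -0.0313, 0.001] [0.0, 0.0, -4.7]
[0.0016, -0.0432, 0.001] [0.0, 0.0, -9.7]
[0.0012, -0.055, 0.001] [0.0, 0.0, -14.7]
[-0.0002, -0.0668, 0.001] [0.0, 0.0, -19.7]
[-0.0027, -0.0785, 0.001] [0.0, 0.0, -24.7]
[-0.0061, -0.0898, 0.001] [0.0, 0.0, -29.7]
[-0.0105, -0.1009, 0.001] [0.0, 0.0, -34.7]
[-0.0159, -0.1115, 0.001] [0.0, 0.0, -39.7]
[-0.0222, -0.1216, 0.001] [0.0, 0.0, -44.7]
now [0.5619 0.1279 0.085 ] [0.9 0.4 1. ] 3.4
```

Request:
{"op": "arm_command", "data": {"increments": [{"translation": [-0.001,-0.01,0.001],"rotation": [0,0,0],"claw": 0},{"translation": [-0.001,-0.019,0.001],"rotation": [0,0,0],"claw": 0},{"translation": [0.001,-0.031,0.001],"rotation": [0,0,-4.7],"claw": 0},{"translation": [0.0016,-0.043,0.001],"rotation": [0,0,-9.7],"claw": 0},{"translation": [0.0012,-0.055,0.001],"rotation": [0,0,-14.7],"claw": 0}]}}

```text
time: 3.9
tcp_pos: [0.5237, 0.0872, 0.085]
orientation: [0.783, 3.039, 0.002]
force: [1.3, 0.2, 0.2]
gripper_width: 0.0003
finger_force: 0.5
```

```bash
python3 -c "
from h import *
go([tabside(a,.0245) for a in (43,38,33,28,23,18,13)])"
```

```text
[0.0014, 0.0011, 0.001] [0.1, 0.2, 0.1]
[0.0031, -0.0106, 0.001] [0.1, 0.2, -4.9]
[0.0037, -0.0225, 0.0009] [0.1, 0.2, -9.9]
[0.0033, -0.0344, 0.0009] [0.1, 0.2, -14.9]
[0.0018, -0.0462, 0.0009] [0.1, 0.2, -19.9]
[-0.0007, -0.0578, 0.0009] [0.1, 0.2, -24.9]
[-0.0042, -0.0692, 0.0009] [0.1, 0.2, -29.9]
now [0.5237 0.0872 0.085 ] [1.3 0.2 0.2] 3.9
```

Request:
{"op": "arm_command", "data": {"increments": [{"translation": [0.003,-0.011,0.001],"rotation": [0,0,-5],"claw": 0},{"translation": [0.0035,-0.0225,0.001],"rotation": [0,0,-10],"claw": 0},{"translation": [0.003,-0.0345,0.001],"rotation": [0,0,-15],"claw": 0},{"translation": [0.002,-0.046,0.001],"rotation": [0,0,-20],"claw": 0},{"translation": [-0.0007,-0.058,0.001],"rotation": [0,0,-25],"claw": 0}]}}

```text
time: 4.4
tcp_pos: [0.4959, 0.0362, 0.0838]
orientation: [0.107, 3.137, 0.0]
force: [0.5, 0.9, 0.8]
gripper_width: 0.0005
finger_force: 0.5
```

Run:
```python
from h import *
go([tabside(a,.0245) for a in (18,14,11,8,6,4,2,0)])
d=ctrl.get_image("scene")
cv2.imwrite("pics/s2.png",cv2.resize(d["img"][150:300,200:400],None,fx=3.5,fy=3.5,interpolation=cv2.INTER_CUBIC)[...,::-1])
```

```text
[-0.0004, 0.0002, -0.0002] [0.0, 0.2, 0.1]
[0.001, -0.0092, -0.0002] [0.0, 0.2, -3.9]
[0.0016, -0.0164, -0.0002] [0.0, 0.2, -6.9]
[0.0018, -0.0235, -0.0002] [-0.0, 0.2, -9.9]
[0.0018, -0.0282, -0.0002] [-0.0, 0.2, -11.9]
[0.0016, -0.033, -0.0002] [-0.0, 0.2, -13.9]
[0.0012, -0.0377, -0.0002] [-0.0, 0.2, -15.9]
[0.0007, -0.0424, -0.0002] [-0.0, 0.2, -17.9]
now [0.4959 0.0362 0.0838] [0.5 0.9 0.8] 4.4
```

View pics/s2.png

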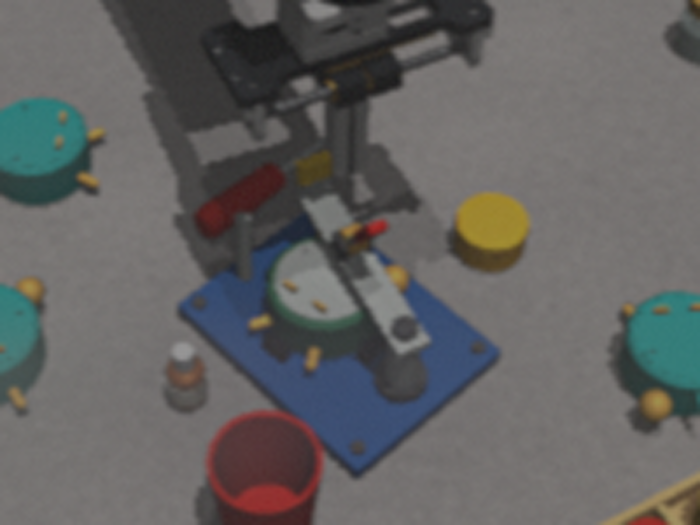

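The strap is following. The finger is on the yellow tab at (315,165), the strap is over the clock's edge, and the tin hasn't moved.

Request:
{"op": "arm_command", "data": {"increments": [{"translation": [0.001,-0.009,0],"rotation": [0,0,-4],"claw": 0},{"translation": [0.0015,-0.0165,0],"rotation": [0,0,-7],"claw": 0},{"translation": [0.002,-0.0235,0],"rotation": [0,0,-10],"claw": 0},{"translation": [0.002,-0.028,0],"rotation": [0,0,-12],"claw": 0},{"translation": [0.0015,-0.033,0],"rotation": [0,0,-14],"claw": 0}]}}

```text
time: 4.95
tcp_pos: [0.492, 0.0038, 0.0834]
orientation: [-0.27, 3.128, -0.0]
force: [-0.8, 1.0, 1.1]
gripper_width: 0.0006
finger_force: 0.5
```

```bash
python3 -c "
from h import *
go([tabside(a,.0245) for a in (4,3,2,1,0,-1)])"
```

```text
[-0.0, -0.0004, -0.0006] [-0.0, 0.1, -0.1]
[0.0004, -0.0028, -0.0006] [-0.0, 0.1, -1.1]
[0.0007, -0.0051, -0.0006] [-0.0, 0.1, -2.1]
[0.0011, -0.0075, -0.0006] [-0.0, 0.1, -3.1]
[0.0013, -0.0098, -0.0006] [-0.0, 0.1, -4.1]
[0.0016, -0.0122, -0.0006] [-0.0, 0.1, -5.1]
now [0.492  0.0038 0.0834] [-0.8  1.   1.1] 4.95
```

Request:
{"op": "arm_command", "data": {"increments": [{"translation": [0.0004,-0.003,0],"rotation": [0,0,-1],"claw": 0},{"translation": [0.0007,-0.0055,0],"rotation": [0,0,-2],"claw": 0},{"translation": [0.001,-0.0075,0],"rotation": [0,0,-3],"claw": 0},{"translation": [0.0013,-0.0095,0],"rotation": [0,0,-4],"claw": 0},{"translation": [0.0013,-0.0095,0],"rotation": [0,0,-4],"claw": 0}]}}

```text
time: 5.45
tcp_pos: [0.4921, -0.0048, 0.0826]
orientation: [-0.38, 3.118, 0.003]
force: [-0.3, 4.7, 2.1]
gripper_width: 0.0004
finger_force: 2.4
```

```bash
python3 -c "
from h import *
go([tabside(a,.0245) for a in (0,-1)])"
```

```text
[0.0001, -0.0014, -0.0014] [0.1, 0.0, -0.1]
[0.0005, -0.0037, -0.0014] [0.1, 0.0, -1.1]
now [ 0.4921 -0.0048  0.0826] [-0.3  4.7  2.1] 5.45
```

Request:
{"op": "arm_command", "data": {"increments": [{"translation": [0,-0.001,0],"rotation": [0,0,0],"claw": 0},{"translation": [0,-0.002,0],"rotation": [0,0,0],"claw": 0},{"translation": [0,-0.002,0],"rotation": [0,0,0],"claw": 0},{"translation": [0,-0.002,0],"rotation": [0,0,0],"claw": 0}]}}

```text
time: 5.85
tcp_pos: [0.4921, -0.0049, 0.0826]
orientation: [0.38, -3.118, -0.009]
force: [-2.4, 11.2, 5.6]
gripper_width: 0.0005
finger_force: 5.9
```

Request:
{"op": "arm_command", "data": {"increments": [{"translation": [0,0.01,0],"rotation": [0,0,0],"claw": 0},{"translation": [0,0.03,0],"rotation": [0,0,0],"claw": 0},{"translation": [0,0.03,-0.05],"rotation": [0,0,0],"claw": 0},{"translation": [0,0.03,-0.09],"rotation": [0,0,0],"claw": 0},{"translation": [0,0.03,-0.09],"rotation": [0,0,0],"claw": 0}]}}

```text
time: 6.35
tcp_pos: [0.4892, 0.021, 0.1785]
orientation: [-0.38, 3.107, -0.007]
force: [0.7, 0.0, 0.4]
gripper_width: 0.0005
finger_force: 0.0
```

Run:
```python
from h import *
print(ctrl.sense()["force"])
for c in ("top","scene"):
    d=ctrl.get_image(c);W=cloud(d).reshape(-1,3);i=d["img"].reshape(-1,3).astype(int)
    dd=np.array([np.cos(yaw),np.sin(yaw)]);l=(W[:,:2]-piv)@dd;t=(W[:,:2]-piv)@np.array([-dd[1],dd[0]])
    m=(l>-.15)&(l<.02)&(abs(t)<.045)&(W[:,2]>.069)&(W[:,2]<.145)
    for nm,k in (("strap",m&(abs(W[:,2]-.074)<.004)&(abs(t)<.02)),("tab",m&(W[:,2]>.09)&(l<-.12)),("lever",m&(W[:,2]>.095)&(l>-.08))):
        L=l[k]*1e3;T=t[k]*1e3;Z=W[k,2]*1e3
        if len(L)>3: print(c,nm,len(L),"l",L.min().round(),L.max().round(),"t",T.min().round(),T.mean().round(1),T.max().round(),"z",Z.max().round(),"slope deg",np.degrees(np.polyfit(L,T,1)[0]).round(1))
    if c=="scene": cv2.imwrite("pics/s3.png",cv2.resize(d["img"][150:300,200:400],None,fx=3.5,fy=3.5,interpolation=cv2.INTER_CUBIC)[...,::-1])
go([(*lev(1.15,.045)[:2],.17,104),lev(1.15,.045)])
```

```text
[0.74673806 0.04756881 0.40154569]
top strap 56 l -143.0 15.0 t -20.0 -2.0 12.0 z 78.0 slope deg 3.3
top tab 22 l -138.0 -130.0 t -12.0 -2.7 7.0 z 113.0 slope deg 0.3
scene strap 450 l -137.0 14.0 t -19.0 -1.2 13.0 z 78.0 slope deg 0.4
scene tab 67 l -139.0 -129.0 t -13.0 -1.5 10.0 z 108.0 slope deg 0.9
scene lever 60 l -75.0 -39.0 t -7.0 -2.6 7.0 z 139.0 slope deg 7.9
[-0.065, -0.0528, 0.0032] [-0.1, 0.1, -0.1]
[-0.0649, -0.0528, 0.0463] [-0.1, 0.1, -0.1]
now [0.4858 0.0215 0.173 ] [-0.8  0.1 -1.4] 6.45
```

View pics/s3.png

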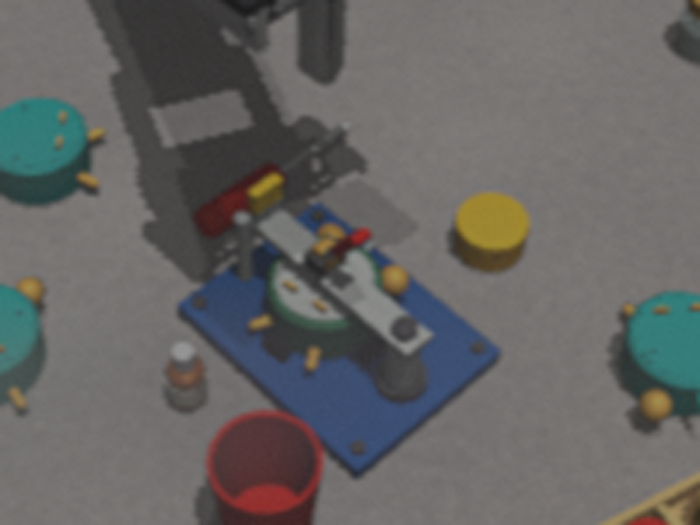

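The strap is home: its line is within about 0.5–1° and it sits against the pin at (243,225). The lever is still raised, about 1.03 rad above level. Next I'm moving above the lever, on its outer side.

Request:
{"op": "arm_command", "data": {"increments": [{"translation": [-0.03,-0.025,0.001],"rotation": [0,0,0],"claw": 0},{"translation": [-0.06,-0.053,0.003],"rotation": [0,0,0],"claw": 0},{"translation": [-0.062,-0.053,0.003],"rotation": [0,0,0],"claw": 0},{"translation": [-0.062,-0.053,0.003],"rotation": [0,0,0],"claw": 0}]}}

```text
time: 6.85
tcp_pos: [0.5572, -0.0149, 0.1668]
orientation: [0.379, -3.114, -0.002]
force: [-0.5, 0.8, -0.7]
gripper_width: 0.0004
finger_force: 0.0
```

```bash
python3 -c "
from h import *
go([lev(t,.046) for t in (1.2,1.1,1,.85,.7,.55,.4,.25,.1)])"
```

```text
[-0.0029, -0.0004, 0.0383] [0.1, -0.2, -0.1]
[-0.0072, -0.0003, 0.0397] [0.1, -0.2, -0.1]
[-0.0115, -0.0003, 0.0416] [0.1, -0.2, -0.1]
[-0.0174, -0.0003, 0.0452] [0.1, -0.2, -0.1]
[-0.0227, -0.0003, 0.0496] [0.1, -0.2, -0.1]
[-0.0273, -0.0003, 0.0548] [0.1, -0.2, -0.1]
[-0.0311, -0.0003, 0.0606] [0.1, -0.2, -0.1]
[-0.034, -0.0003, 0.0669] [0.1, -0.2, -0.1]
[-0.0359, -0.0003, 0.0736] [0.1, -0.2, -0.1]
now [ 0.5572 -0.0149  0.1668] [-0.5  0.8 -0.7] 6.85
```

Request:
{"op": "arm_command", "data": {"increments": [{"translation": [0.002,0,0.02],"rotation": [0,0,0],"claw": 0},{"translation": [0.002,0,0.038],"rotation": [0,0,0],"claw": 0},{"translation": [-0.003,0,0.039],"rotation": [0,0,0],"claw": 0},{"translation": [-0.009,0,0.041],"rotation": [0,0,0],"claw": 0},{"translation": [-0.0145,0,0.0435],"rotation": [0,0,0],"claw": 0}]}}

```text
time: 7.35
tcp_pos: [0.5724, -0.0111, 0.1265]
orientation: [0.381, -3.118, 0.0]
force: [-5.0, -1.1, 0.4]
gripper_width: 0.0003
finger_force: 1.7
```

```bash
python3 -c "
from h import *
go([lev(t,.046) for t in (.92,.8,.7,.55,.4,.25,.1,0)])"
```

```text
[0.0012, -0.0003, 0.0031] [-0.0, -0.0, -0.1]
[-0.0034, -0.0003, 0.0063] [-0.0, -0.0, -0.1]
[-0.0068, -0.0003, 0.0094] [-0.0, -0.0, -0.1]
[-0.0114, -0.0003, 0.0146] [-0.0, -0.0, -0.1]
[-0.0152, -0.0003, 0.0204] [-0.0, -0.0, -0.1]
[-0.018, -0.0003, 0.0267] [-0.0, -0.0, -0.1]
[-0.0199, -0.0003, 0.0334] [-0.0, -0.0, -0.1]
[-0.0206, -0.0003, 0.0379] [-0.0, -0.0, -0.1]
now [ 0.5724 -0.0111  0.1265] [-5.  -1.1  0.4] 7.35
```

Contact with the lever at about 5 N. Following the arc down.

Request:
{"op": "arm_command", "data": {"increments": [{"translation": [-0.004,0,0.0065],"rotation": [0,0,0],"claw": 0},{"translation": [-0.009,0,0.011],"rotation": [0,0,0],"claw": 0},{"translation": [-0.0125,0,0.0155],"rotation": [0,0,0],"claw": 0},{"translation": [-0.016,0,0.0205],"rotation": [0,0,0],"claw": 0},{"translation": [-0.0185,0,0.026],"rotation": [0,0,0],"claw": 0}]}}

```text
time: 7.85
tcp_pos: [0.5915, -0.0069, 0.1]
orientation: [-0.38, 3.116, -0.0]
force: [0.7, 1.6, 4.2]
gripper_width: 0.0007
finger_force: 1.9
```

```bash
python3 -c "
from h import *
go([lev(t,.046) for t in (.25,.1,0,-.05)])"
```

```text
[0.0015, 0.0002, 0.0002] [-0.0, 0.1, -0.1]
[-0.0003, 0.0003, 0.0069] [-0.0, 0.1, -0.1]
[-0.001, 0.0003, 0.0115] [-0.0, 0.1, -0.1]
[-0.0012, 0.0003, 0.0138] [-0.0, 0.1, -0.1]
now [ 0.5915 -0.0069  0.1   ] [0.7 1.6 4.2] 7.85
```

Request:
{"op": "arm_command", "data": {"increments": [{"translation": [-0.001,0,0.004],"rotation": [0,0,0],"claw": 0},{"translation": [-0.002,0,0.008],"rotation": [0,0,0],"claw": 0},{"translation": [-0.003,0,0.011],"rotation": [0,0,0],"claw": 0},{"translation": [-0.003,0,0.0125],"rotation": [0,0,0],"claw": 0},{"translation": [-0.003,0,0.0125],"rotation": [0,0,0],"claw": 0}]}}

```text
time: 8.35
tcp_pos: [0.5939, -0.0064, 0.0886]
orientation: [-0.38, 3.118, -0.0]
force: [-1.3, 1.4, 11.2]
gripper_width: 0.0004
finger_force: 5.4
```

Request:
{"op": "arm_command", "data": {"increments": [{"translation": [0,0,0.001],"rotation": [0,0,0],"claw": 0},{"translation": [0,0,0.002],"rotation": [0,0,0],"claw": 0},{"translation": [0,0,0.002],"rotation": [0,0,0],"claw": 0},{"translation": [0,0,0.002],"rotation": [0,0,0],"claw": 0},{"translation": [0,0,0.002],"rotation": [0,0,0],"claw": 0}]}}

```text
time: 8.85
tcp_pos: [0.594, -0.0063, 0.0884]
orientation: [-0.38, 3.118, -0.001]
force: [-5.9, 2.6, 19.7]
gripper_width: 0.0001
finger_force: 10.1
```

Force rises to 20 N with no further travel, so the lever is at its end stop. Retreating upward and checking.

Request:
{"op": "arm_command", "data": {"increments": [{"translation": [0,0,-0.02],"rotation": [0,0,0],"claw": 0},{"translation": [0,0,-0.06],"rotation": [0,0,0],"claw": 0},{"translation": [0.03,0.04,-0.09],"rotation": [0,0,0],"claw": 0},{"translation": [0.06,0.08,-0.09],"rotation": [0,0,0],"claw": 0},{"translation": [0.06,0.12,-0.09],"rotation": [0,0,0],"claw": 0}]}}

```text
time: 9.35
tcp_pos: [0.5035, 0.0956, 0.1748]
orientation: [0.376, -3.117, 0.001]
force: [-0.1, 0.9, -0.8]
gripper_width: 0.0006
finger_force: 0.0
```

Run:
```python
from h import *
d=ctrl.get_image("scene");W=cloud(d).reshape(-1,3)
dd=np.array([np.cos(yaw),np.sin(yaw)]);l=(W[:,:2]-piv)@dd;t=(W[:,:2]-piv)@np.array([-dd[1],dd[0]])
m=(l>-.15)&(l<.02)&(W[:,2]<.145)
for nm,k in (("strap",m&(abs(W[:,2]-.074)<.004)&(abs(t)<.02)),("tab",m&(W[:,2]>.095)&(l<-.12)&(abs(t)<.04)),("lever",m&(W[:,2]>.082)&(l>-.07)&(abs(t)<.012))):
    L=l[k]*1e3;T=t[k]*1e3;Z=W[k,2]*1e3
    if len(L)>3: print(nm,len(L),"l",L.min().round(),L.max().round(),"t",T.mean().round(1),"z",Z.max().round(),"slopes",np.polyfit(L,T,1)[0].round(3),np.polyfit(L,Z,1)[0].round(3))
print(ctrl.sense()["force"],ctrl.sense()["tcp_pos"])
cv2.imwrite("pics/s4.png",cv2.resize(d["img"][150:300,200:400],None,fx=3.5,fy=3.5,interpolation=cv2.INTER_CUBIC)[...,::-1])
```

```text
strap 343 l -138.0 15.0 t -3.2 z 78.0 slopes -0.004 -0.001
tab 55 l -141.0 -128.0 t -1.1 z 109.0 slopes 0.274 -0.304
lever 165 l -70.0 9.0 t -0.9 z 95.0 slopes -0.006 -0.025
[-1.13163791  3.8123422  -0.58515547] [0.50150007 0.10134803 0.17418998]
```

View pics/s4.png

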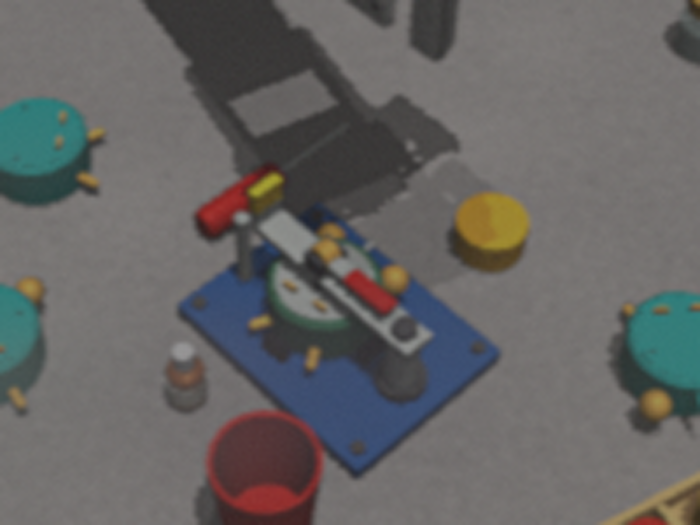

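The lever lies flat along the strap (red grip at 370,290), the strap is home at the pin, and the clock is in its nest. Nothing else has moved, so I'm handing in.

```bash
python3 -c "
from h import *
print(ctrl.close_job())"
```

```text
the job is handed in; nothing more can be done
None
```

I handed the job in with the strap home against its stop pin, the cam lever fully down, and the clock in its nest; the last picture shows nothing else moved, but hand-in returned no verdict and I couldn't measure the pad's force on the clock.

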